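# Unlock a sample plate, run it out to the pointer and hold it

### The job

Pull the long lock rod up out of its sleeve on the aluminium sample plate and stand it in the open white beaker, letting go of it there. Then slide the plate by its handle straight out along its stand, staying level and centred, until its front edge lines up with the pointer beside its path, without touching the pointer. That far out the plate tips if let go, so finish while still holding it there, level; leave the beaker upright and the other things where they are.

Things in the scene. Friction and masses are not known exactly. Their poses are not given: they have to be found in the camera images.
- stand: Fixed bench stand: black top 260 x 140 mm, upper face 60 mm above the bench, on two dark walls. Origin on the bench below its centre; +x is the way the plate slides out (roughly towards the robot's left), +z up. Open end at x = +130 mm. A square blind hole 12 mm wide, 15 mm deep, at x = +50 mm, y = 0 takes the foot of the lock rod.
- plate: Loose aluminium plate 260 (x) x 100 (y) x 6 mm, 0.3 to 0.55 kg, flat on the stand, no side guides. Origin: centre of its underside; +x to its front, along the stand's +x; front overhangs 20 mm at first and tips once about 140 mm past the stand's end. On top at x = +30 mm a steel sleeve (22 mm outside, 12 mm bore, 30 mm tall) holds the lock rod. Handle and corner: see their points.
- handle (a point): Centre of the plate's handle: an upright black block 14 (x) x 50 (y) x 32 mm tall standing on the plate, 105 mm behind the plate's centre; this point is 16 mm above the plate's top. Same axes as the plate.
- plate_corner (a point): Front corner of the plate next to the pointer (plate x = +130, y = -50 mm), at half its thickness. Same axes as the plate.
- pointer_tip (a point): Tip of the setting pointer, a flat steel finger 3 mm wide in x, level with the plate, on a fixed post on the side away from the robot; it points in +y and stays 12 mm clear of the plate's long edge. Axes parallel to the stand's; the plate's front edge must reach this x, 155 to 190 mm past the stand's end.
- rod: Loose lock rod, 170 mm long, about 80 g: steel, 10 mm thick, its upper 50 mm a black grip 12 mm thick. Origin at the centre of its foot, +z along the rod to its top. It starts upright through the plate's sleeve with its foot 45 mm above the bench, and is free once raised 55 mm; while it is in, the plate cannot slide.
- beaker: Loose open white plastic beaker, 110 mm tall, rim 72 mm across outside, wall 3 mm, narrower towards the foot, floor 4 mm thick. Origin at the centre of its underside, +z up. It stands in one of two places on the robot's left, the closed jar in the other.
- jar: Bystander: closed amber jar with black lid, 64 mm across, 75 mm tall. Origin under its centre.
- dish: Bystander: closed clear petri dish, 88 mm across, 16 mm tall, on the bench under the plate's path. Origin under its centre.
- tipbox: Bystander: pipette tip box 80 x 100 x 50 mm. Origin under its centre.
- bottle: Bystander: amber bottle, 70 mm across, 170 mm tall. Origin under its centre.
- rack: Bystander: blue tube rack 70 x 160 mm with capped tubes, 85 mm tall. Origin under its centre.
- pointer: The pointer's fixed steel post, 85 mm tall, 10 mm thick, round foot 44 mm across, with the finger (see its tip) 25 mm long. Origin on the bench at the post's centre, axes parallel to the stand's.

How it is judged (in metres and radians):
On the way, in this order (a step that is already met when the one before it is completed fails the run):
1. the lock rod has been pulled right out of the sleeve (z of rod in the frame of plate above 0.038 m), for 0.1 s.
2. the rod stands in the beaker, let go (horizontal distance between rod and beaker below 0.034 m and z of rod in the frame of beaker below 0.03 m and contact force between the fingers and rod below 0.05 N), for 0.3 s.
At the end, for the whole second after the job is handed in: Front corner within 6 mm of the pointer along the slide, plate within 12 mm of the centre line, 0.07 rad of the stand's direction, 0.05 rad of level and -6 to +8 mm of its resting height, at rest, held by the fingers (over 0.5 N); rod released and standing in the upright beaker (all of step 2 and angle between beaker's own z axis and vertical below 0.2 rad and x of plate_corner in the frame of pointer_tip between -0.006 and 0.006 m and y of plate in the frame of stand between -0.012 and 0.012 m and z of plate in the frame of stand between 0.054 and 0.068 m and angle between the x axis of plate and the x axis of stand, either way round below 0.07 rad and angle between plate's own z axis and vertical below 0.05 rad and contact force between the fingers and plate above 0.5 N and linear speed of plate below 0.01 m/s); the arm keeps its last pose, push and grip.
It fails at once if the plate tipped more than 0.15 rad (angle between plate's own z axis and vertical above 0.15 rad).
It fails at once if the plate struck the pointer (over 3 N) (contact force between plate and pointer above 3 N).
It fails at once if the beaker was knocked over (angle between beaker's own z axis and vertical above 0.6 rad).
It fails at once if a bystander was shifted more than 30 mm (distance of any of jar, dish, tipbox, bottle, rack from where it was at the start of the episode above 0.03 m).
It also fails if it takes over 61 s, if anything falls off the work surface, if the arm or the gripper's body presses on something with over 40 N, if the wrist force passes 120 N, or if a joint passes its speed limit or range.

### The arm

A 6-joint arm with a two-finger parallel gripper is mounted at the origin on the work surface. World frame = base frame: x ahead of the robot, y to its left, z up, the work surface at z = 0. Lengths are in m, angles in degrees, forces in N, time in s.
With the tool pointing down it reaches from about 0.3 to 0.75 m from the base axis. Payload 8.5 kg.
Tool frame: the origin (TCP) lies on the centre line of the jaws, within the pads' length; the fingertips stand 19 mm ahead of it and the grasp point (between the pads) is the TCP; z points along the fingers, x is the direction in which the jaws open and shut, and the axes are right-handed (so a half turn about z gives the same grasp; the last joint's range is limited). The gripper opens to 85 mm and grips with 20 to 120 N. Pads are 22 mm wide; open, the fingers measure 114 mm over their backs; the gripper's body (76 mm by 85 mm) begins 54 mm behind the grasp point. The pads swing forward as they close: fully open they stand 13 mm farther back than shut.
Start: joints at [-87.393, 21.807, 74.336, -0, 83.858, -12.336], TCP at [0.142, -0.531, 0.25] pointing down, gripper open.
Joint ranges: [-178.18, 178.18], [-50.72, 133.34], [12.68, 142.11], [-81.47, 261.47], [9.98, 163.14], [-165.26, 165.26]. Speed limits (degrees/s): [136.94, 136.94, 180, 180, 180, 180].

### API

Orientations are given as a 3x3 rotation matrix whose columns are the frame's x, y, z axes.
In Python, from rig import env, cams, order gives the robot as it stands.
- The arm moves only by the tool step_arm, never from a script. Its argument "steps" is a list of rows, each an object with "xyz": the shift along the tool's x, y, z normalised to -1 to 1, where 1 is 0.04 m, a list of three; "turn": the turn, a rotation vector about the tool's x, y, z normalised to -1 to 1, where 1 is 0.08 rad, a list of three; "gripper": the gripper command: -1 is shut, 1 is fully open, values between are in proportion. A call has 1 to 20 rows; each row shifts and turns the commanded pose from where the row before left it, along the tool's axes as they then stand; what a row does not reach is not made up. A row lasts 1/12 s, in which the tool goes at most 41.7 mm and 7.16 degrees, less where a joint would pass 70% of its speed; a pose out of reach is approached as far as the arm can. A call with a number of a shift or a turn outside -1 to 1 is refused whole. A call with a gripper value outside its range is refused whole. The fingers move at their own pace and stop on an object; "squeeze" is the grip in N (left out, the last holds). Time passes only in rows, so rows that do not move let the fingers close. It gives the time, the measured TCP pose, the force and the opening at its end, in the units of the state.
- env.observe(): the state, without advancing time (a new reading comes with each control period).
- cams.get_image(name): name is "scene" or "top" or "wrist"; returns (picture, depth): 420x560x3 uint8, red, green, blue; 420x560 float32, m along the optical axis (not along the pixel's ray), 0 where there is no reading.
- cams.camera_info(name): a dict with "fx", "fy", "cx", "cy" (pixels), "extrinsics" (4x4, takes a point from camera to world coordinates). Camera axes: x right, y down, z forward; pixel columns grow to the right and rows downward; lengths in m; the calibration is good to about 2 mm. A picture is of the moment at which its call begins: read the wrist's pose just before it. camera_info takes no time and is no camera call; for the wrist camera it gives the pose at the moment of the call.
- order.close_job(): hands the job in, once; it reports no verdict.
The state is a dict: "time_s": time; "q": joint angles; "qvel": joint speeds; "joint_efforts": joint torques, N m; "position": TCP position; "tool_rot": TCP orientation; "ft_force": force on the tool from outside, world axes, zero at the start; "wrist_torque": the same for the moment, N m; "grip_width": finger opening in m.
Only numpy, scipy, OpenCV 4.12 (cv2) and the standard library are available. Lean on these libraries where they do the work, as an engineer would, in place of code of your own. Each camera call takes 0.05 s, during which the arm holds its last target. There are 200 camera calls.

## Working session

There is one attempt and no reset: what is moved stays moved. The work goes in short steps, Python scripts to look and compute and a tool call to move; the robot and the scene stay as the last step left them, time stands still between calls to the robot, and variables do not carry over. Pictures are saved under pics/ and viewed, about 8 in all and at most 12, crops included, and the job is handed in when it is done.

Besides the shell and the picture viewer there is one more tool, called after "Emit:" as a command line: name --argument value ..., lists and objects as JSON in quotes. step_arm: Moves the arm, as the interface text tells. Scaled input: -1 to 1 covers 0.04 m each way for a shift and 0.08 rad each way for a turn. Its arguments: {"type":"object","properties":{"steps":{"type":"array"},"squeeze":{"type":"number"}},"required":["steps"]}

```bash
ls; mkdir -p pics
python3 - <<'E'
from rig import env,cams,order
import cv2,numpy as np
for n in ("scene","top"):
    im,d=cams.get_image(n); i=cams.camera_info(n)
    cv2.imwrite(f"pics/{n}0.png",im[:,:,::-1]); np.savez(f"{n}0.npz",im=im,d=d,E=i["extrinsics"],K=[i["fx"],i["fy"],i["cx"],i["cy"]])
    print(n,i)
s=env.observe();print(s)
E
```

```text
pics
scene {'fx': 394.2701134937994, 'fy': 394.2701134937994, 'cx': 277.6716789876921, 'cy': 207.76113894333528, 'extrinsics': array([[-0.75850527,  0.39096751, -0.521358  ,  1.09576457],
       [ 0.65131867,  0.42867075, -0.6261193 ,  0.63504127],
       [-0.02130138, -0.81448499, -0.57979346,  0.66526169],
       [ 0.        ,  0.        ,  0.        ,  1.        ]])}
top {'fx': 483.60375402622196, 'fy': 483.60375402622196, 'cx': 279.5753247809925, 'cy': 207.75907868286654, 'extrinsics': array([[-0.01809698, -0.99201369,  0.12482522,  0.42619634],
       [-0.999587  ,  0.01516351, -0.02441091,  0.03825739],
       [ 0.02232317, -0.12521543, -0.99187841,  1.18347795],
       [ 0.        ,  0.        ,  0.        ,  1.        ]])}
{'time_s': 0.1, 'q': array([-8.73931297e+01,  2.18390706e+01,  7.43808616e+01, -4.10471276e-04,
        8.38569974e+01, -1.23352489e+01]), 'qvel': array([ 0.01526132, -0.10743944, -0.04227715,  0.03717298,  0.05076574,
        0.02388338]), 'joint_efforts': array([ 3.97610158e-03, -4.49216545e+01, -2.31655455e+01, -1.65708207e-04,
        3.64593994e-03,  1.12949232e-05]), 'position': array([ 0.14180354, -0.53115692,  0.24975265]), 'tool_rot': array([[ 2.57843825e-01, -9.66186606e-01, -6.81841419e-05],
       [-9.66185716e-01, -2.57843682e-01,  1.34096136e-03],
       [-1.31319976e-03, -2.79880064e-04, -9.99999099e-01]]), 'ft_force': array([-0.02316769,  0.00138032,  0.69533739]), 'wrist_torque': array([ 0.01338544,  0.03352817, -0.00981822]), 'grip_width': 0.0854862799667175}
```

View pics/scene0.png

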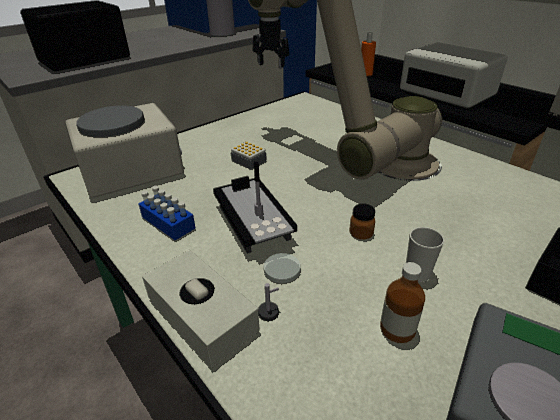

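View pics/top0.png

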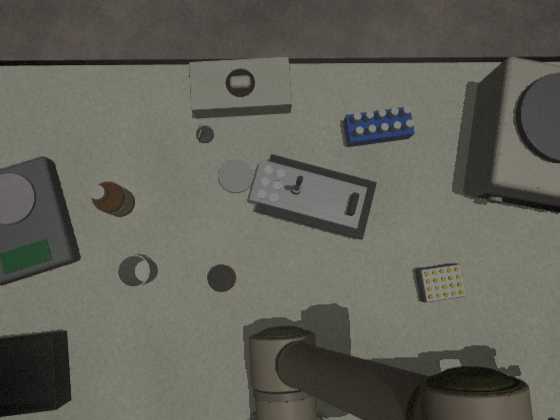

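```bash
cat > h.py <<'E'
import numpy as np,cv2
def world(d,E,K):
    v,u=np.mgrid[:d.shape[0],:d.shape[1]]
    P=np.stack([(u-K[2])/K[0]*d,(v-K[3])/K[1]*d,d,np.ones_like(d)],-1)
    W=(P@np.asarray(E).T)[...,:3]; W[d<=0]=np.nan; return W
def rect(p):
    c,s,a=cv2.minAreaRect((p[:,:2]*1000).astype(np.float32)); return np.round(c,1),np.round(s,1),round(a,2)
def pix(p,E,K):
    q=np.linalg.inv(E)@np.r_[p,1]; return K[0]*q[0]/q[2]+K[2],K[1]*q[1]/q[2]+K[3]
E
python3 - <<'E'
from h import *
f=np.load("top0.npz");W=world(f["d"],f["E"],f["K"]);im=f["im"]
def reg(u0,u1,v0,v1,lo,hi):
    p=W[v0:v1,u0:u1].reshape(-1,3);p=p[~np.isnan(p[:,2])];return p[(p[:,2]>lo)&(p[:,2]<hi)]
for n,a in dict(bench=(150,190,200,240,-1,1),stand=(235,385,150,242,.045,.08),handle=(335,370,185,222,.08,.12),rod=(270,320,165,205,.12,.3),sleeve=(270,320,165,205,.075,.11),
  beaker=(110,170,245,300,.09,.13),jar=(200,245,255,300,.05,.1),dish=(210,258,155,198,.008,.03),pointer=(190,240,115,150,.03,.12),bottle=(85,140,170,225,.03,.25),rack=(340,420,100,150,.03,.12),tipbox=(410,470,255,305,.03,.1)).items():
    p=reg(*a)
    if len(p)<3: print(n,len(p));continue
    print(n,len(p),p.mean(0).round(4),"z",p[:,2].min().round(3),p[:,2].max().round(3),*rect(p))
c=cv2.resize(im[105:245,185:385],None,fx=4,fy=4,interpolation=cv2.INTER_CUBIC)
cv2.imwrite("pics/tc.png",np.clip(c[:,:,::-1]*1.8,0,255))
f=np.load("scene0.npz");c=cv2.resize(f["im"][170:330,200:360],None,fx=3.7,fy=3.7,interpolation=cv2.INTER_CUBIC)
cv2.imwrite("pics/sc.png",np.clip(c[:,:,::-1]*1.8,0,255))
E
```

```text
bench 1593 [ 5.504e-01  2.791e-01 -2.000e-04] z -0.008 0.007 [550.8 279.5] [98.2 96.9] 89.26
stand 6636 [ 0.5957 -0.0664  0.0636] z 0.046 0.079 [598.4 -66.6] [281.2 141.8] 73.99
handle 156 [ 0.5707 -0.1558  0.0958] z 0.08 0.103 [ 571.5 -156.6] [13.8 49.9] 74.09
rod 63 [ 0.6065 -0.0267  0.1885] z 0.124 0.219 [607.9 -27.1] [10.6 10. ] 86.6
sleeve 57 [ 0.606  -0.0261  0.0928] z 0.077 0.109 [608.3 -26.9] [20.3 19.4] 69.26
beaker 283 [0.4282 0.3401 0.1041] z 0.09 0.115 [429.  335.3] [70.9 69.5] 88.5
jar 518 [0.4077 0.1484 0.0734] z 0.05 0.082 [408.4 148.6] [55.2 57.2] 88.99
dish 997 [0.657  0.1163 0.0156] z 0.008 0.022 [668.3 119.9] [110.5  86.9] 19.46
pointer 61 [0.7582 0.1938 0.0659] z 0.03 0.088 [771.1 193.8] [11.9 64.9] 87.95
bottle 1093 [0.5885 0.3849 0.1142] z 0.03 0.176 [592.8 393.6] [63.5 69.8] 69.22
rack 1975 [ 0.7658 -0.2323  0.0593] z 0.03 0.091 [ 771.  -236.8] [ 71.7 161.9] 7.5
tipbox 1449 [ 0.3879 -0.3664  0.046 ] z 0.03 0.054 [ 387.3 -368.3] [79.9 99.8] 7.1[ WARN:0@0.129] global loadsave.cpp:1063 imwrite_ Unsupported depth image for selected encoder is fallbacked to CV_8U.
```

View pics/tc.png

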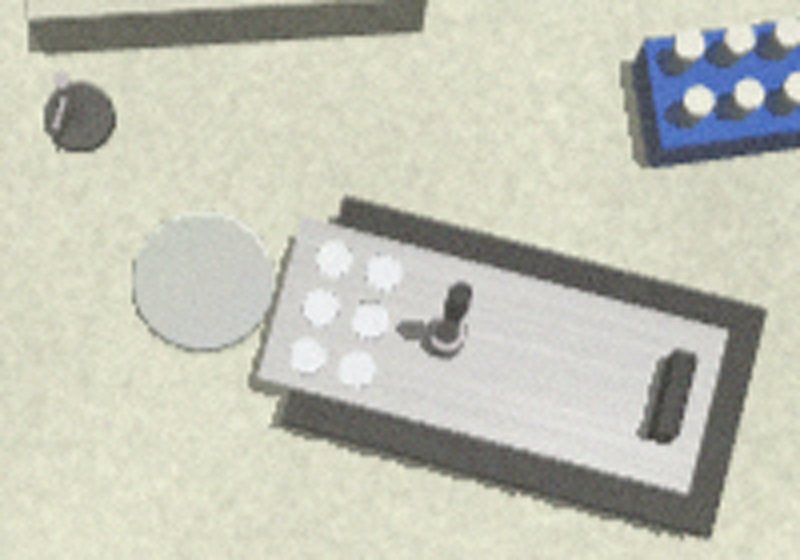

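View pics/sc.png

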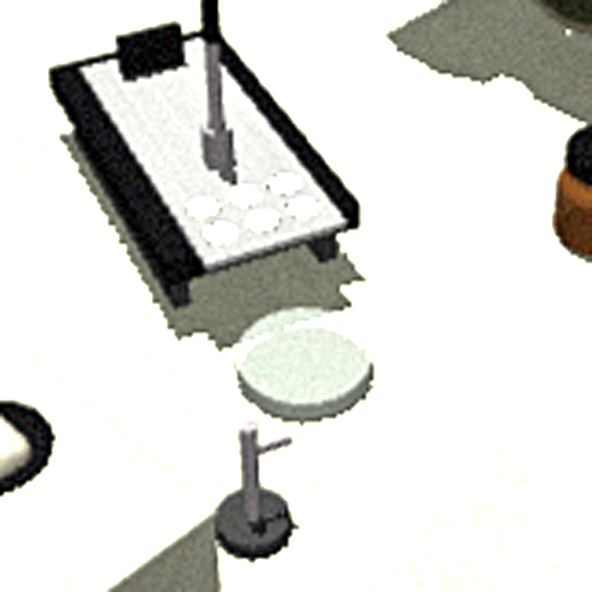

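Run:
```python
from h import *
a=np.radians(74.05);X=np.array([np.cos(a),np.sin(a),0]);Y=np.array([-X[1],X[0],0])
f=np.load("top0.npz");W=world(f["d"],f["E"],f["K"])
p=W[120:145,190:212].reshape(-1,3);uv=np.argwhere(np.ones((25,22)))
r=np.array([.6084,-.0269,0])   # rod
k=(p[:,2]>.035)
print("top pts u v x y z | along,lat from rod")
for q,(v,u) in zip(p[k],uv[k]): print(u+190,v+120,q.round(3),((q-r)@X).round(4),((q-r)@Y).round(4))
f=np.load("scene0.npz");W=world(f["d"],f["E"],f["K"])
p=W[278:312,258:284].reshape(-1,3);uv=np.argwhere(np.ones((34,26)))
k=(p[:,2]>.045)
print("scene")
for q,(v,u) in zip(p[k],uv[k]): print(u+258,v+278,q.round(3),((q-r)@X).round(4),((q-r)@Y).round(4))
```

```text
top pts u v x y z | along,lat from rod
199 123 [0.766 0.195 0.086] 0.2572 -0.0907
200 123 [0.767 0.193 0.085] 0.2552 -0.0916
201 123 [0.767 0.191 0.083] 0.2533 -0.0927
198 124 [0.764 0.198 0.086] 0.2587 -0.0877
199 124 [0.765 0.196 0.083] 0.2571 -0.089
200 124 [0.763 0.193 0.087] 0.254 -0.0887
201 124 [0.764 0.191 0.086] 0.2521 -0.0897
202 124 [0.764 0.189 0.085] 0.25 -0.0904
198 125 [0.763 0.198 0.082] 0.2591 -0.0866
199 125 [0.763 0.196 0.082] 0.2567 -0.0871
200 125 [0.762 0.193 0.085] 0.2539 -0.087
201 125 [0.762 0.191 0.083] 0.252 -0.088
202 125 [0.761 0.188 0.088] 0.2487 -0.0874
199 126 [0.759 0.195 0.087] 0.255 -0.0836
200 126 [0.76  0.194 0.082] 0.2539 -0.0855
201 126 [0.761 0.192 0.081] 0.2519 -0.0864
202 126 [0.761 0.189 0.08 ] 0.2499 -0.0872
203 126 [0.764 0.188 0.07 ] 0.2495 -0.0902
199 127 [0.761 0.197 0.073] 0.2574 -0.0847
200 127 [0.759 0.194 0.08 ] 0.2537 -0.0837
201 127 [0.759 0.192 0.077] 0.252 -0.085
202 127 [0.76  0.19  0.076] 0.2499 -0.0858
203 127 [0.763 0.189 0.065] 0.25 -0.0892
200 128 [0.758 0.195 0.074] 0.2543 -0.0829
201 128 [0.758 0.193 0.072] 0.2524 -0.083
[... 5517 characters left out ...]
 0.2571 -0.0844
265 297 [0.768 0.194 0.052] 0.2558 -0.0928
266 297 [0.767 0.195 0.053] 0.2571 -0.0911
267 297 [0.765 0.197 0.054] 0.2585 -0.0895
268 297 [0.764 0.198 0.054] 0.2594 -0.0876
269 297 [0.761 0.198 0.051] 0.2578 -0.0848
265 298 [0.767 0.192 0.047] 0.2538 -0.0922
266 298 [0.766 0.194 0.048] 0.2555 -0.0906
267 298 [0.766 0.197 0.051] 0.259 -0.0898
268 298 [0.764 0.198 0.051] 0.2594 -0.0877
269 298 [0.761 0.198 0.048] 0.2579 -0.085
265 299 [0.767 0.193 0.045] 0.2547 -0.0926
266 299 [0.767 0.196 0.048] 0.2579 -0.0916
267 299 [0.766 0.197 0.048] 0.2586 -0.0897
268 299 [0.764 0.199 0.048] 0.2598 -0.088
269 299 [0.762 0.199 0.046] 0.2591 -0.0856
268 300 [0.764 0.199 0.045] 0.2598 -0.0881
```

Emit:
step_arm --steps '[{"xyz":[0,0,-0.107],"turn":[0,0,0.963],"gripper":1},{"xyz":[0,0,-0.107],"turn":[0,0,0.963],"gripper":1},{"xyz":[0,0,-0.107],"turn":[0,0,0.963],"gripper":1},{"xyz":[0,0,-0.107],"turn":[0,0,0.963],"gripper":1},{"xyz":[0,0,-0.107],"turn":[0,0,0.963],"gripper":1},{"xyz":[0,0,-0.107],"turn":[0,0,0.963],"gripper":1},{"xyz":[0,0,-0.107],"turn":[0,0,0.963],"gripper":1}]'

```text
time_s: 0.68
position: [0.1418, -0.5312, 0.2801]
tool_rot: [[-0.279, -0.96, -0.0], [-0.96, 0.279, 0.001], [-0.001, 0.0, -1.0]]
ft_force: [0.3, -0.4, 0.2]
grip_width: 0.0857
```

Emit:
step_arm --steps '[{"xyz":[-0.4,-0.2,0],"turn":[0,0,0],"gripper":1},{"xyz":[-0.766,-0.388,0],"turn":[0,0,0],"gripper":1},{"xyz":[-0.766,-0.388,0],"turn":[0,0,0],"gripper":1},{"xyz":[-0.766,-0.388,0],"turn":[0,0,0],"gripper":1},{"xyz":[-0.766,-0.388,0],"turn":[0,0,0],"gripper":1},{"xyz":[-0.766,-0.388,0],"turn":[0,0,0],"gripper":1},{"xyz":[-0.766,-0.388,0],"turn":[0,0,0],"gripper":1},{"xyz":[-0.766,-0.388,0],"turn":[0,0,0],"gripper":1},{"xyz":[-0.766,-0.388,0],"turn":[0,0,0],"gripper":1},{"xyz":[-0.766,-0.388,0],"turn":[0,0,0],"gripper":1},{"xyz":[-0.766,-0.388,0],"turn":[0,0,0],"gripper":1},{"xyz":[-0.766,-0.388,0],"turn":[0,0,0],"gripper":1},{"xyz":[-0.766,-0.388,0],"turn":[0,0,0],"gripper":1},{"xyz":[-0.766,-0.388,0],"turn":[0,0,0],"gripper":1},{"xyz":[-0.766,-0.388,0],"turn":[0,0,0],"gripper":1},{"xyz":[-0.766,-0.388,0],"turn":[0,0,0],"gripper":1},{"xyz":[-0.766,-0.388,0],"turn":[0,0,0],"gripper":1},{"xyz":[-0.5,-0.25,0],"turn":[0,0,0],"gripper":1},{"xyz":[0,0,0],"turn":[0,0,0],"gripper":1},{"xyz":[0,0,0],"turn":[0,0,0],"gripper":1}]'

```text
time_s: 2.35
position: [0.5428, -0.0978, 0.2796]
tool_rot: [[-0.273, -0.962, -0.001], [-0.962, 0.273, 0.0], [0.0, 0.001, -1.0]]
ft_force: [-0.2, -0.4, -0.0]
grip_width: 0.0855
```

```bash
cat > go.py <<'E'
import sys,numpy as np
from rig import env
from scipy.spatial.transform import Rotation as R
def go(t,yaw=-105.95):
    s=env.observe();r=s["tool_rot"];a=np.radians(yaw)
    T=np.array([[np.cos(a),np.sin(a),0],[np.sin(a),-np.cos(a),0],[0,0,-1]])
    print("t",s["time_s"],"pos",s["position"].round(4),"F",s["ft_force"].round(2),"w",round(s["grip_width"],4))
    print("units xyz",(T.T@(np.array(t)-s["position"])/.04).round(3),"turn",(R.from_matrix(r.T@T).as_rotvec()/.08).round(3))
if __name__=="__main__": go([float(x) for x in sys.argv[1:4]])
E
python3 go.py .6084 -.0269 .19
```

```text
t 2.35 pos [ 0.5428 -0.0978  0.2796] F [-0.24 -0.44 -0.  ] w 0.0855
units xyz [-2.155 -1.09   2.241] turn [ 0.016 -0.     0.024]
```

Emit:
step_arm --steps '[{"xyz":[-0.54,-0.272,0],"turn":[0,0,0],"gripper":1},{"xyz":[-0.54,-0.272,0],"turn":[0,0,0],"gripper":1},{"xyz":[-0.54,-0.272,0],"turn":[0,0,0],"gripper":1},{"xyz":[-0.535,-0.274,0],"turn":[0,0,0],"gripper":1},{"xyz":[0,0,0],"turn":[0,0,0],"gripper":1},{"xyz":[0,0,0],"turn":[0,0,0],"gripper":1}]'

```text
time_s: 2.85
position: [0.608, -0.0281, 0.2798]
tool_rot: [[-0.275, -0.962, -0.001], [-0.962, 0.275, -0.0], [0.0, 0.001, -1.0]]
ft_force: [-1.0, -0.4, -1.0]
grip_width: 0.0855
```

Run:
```python
from h import *
from rig import cams
from go import go
go([.6084,-.0269,.19])
i=cams.camera_info("wrist");im,d=cams.get_image("wrist");E,K=i["extrinsics"],[i["fx"],i["fy"],i["cx"],i["cy"]]
np.savez("w1.npz",im=im,d=d,E=E,K=K);W=world(d,E,K);m=(W[...,2]>.1)&(W[...,2]<.222)&(np.hypot(W[...,0]-.608,W[...,1]+.027)<.03)
print(m.sum(),W[m].mean(0),W[m][:,2].max(),*rect(W[m&(W[...,2]>.2)]))
m=(W[...,2]>.07)&(W[...,2]<.1)&(np.hypot(W[...,0]-.608,W[...,1]+.027)<.03);print("sleeve",rect(W[m]))
cv2.imwrite("pics/w1.png",im[:,:,::-1])
```

```text
t 2.85 pos [ 0.608  -0.0281  0.2798] F [-1.05 -0.4  -0.96] w 0.0855
units xyz [-3.100e-02 -2.000e-03  2.246e+00] turn [ 0.011 -0.005  0.002]
936 [ 0.61097221 -0.02836381  0.18683097] 0.21761262139814594 [608.4 -27.6] [11.5 11.7] 34.37
sleeve (array([609.2, -27.7]), array([21.7, 20.1]), 73.47)
```

View pics/w1.png

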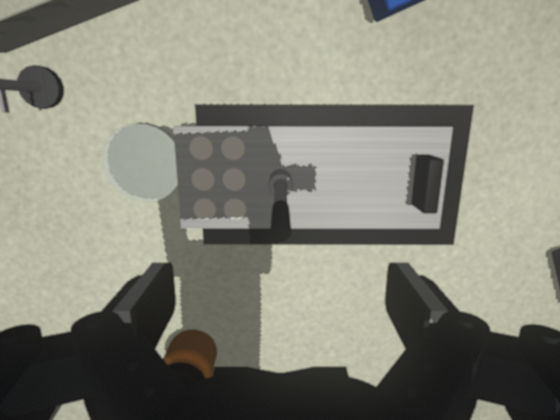

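Rod's top at about (283, 235), centred between the open fingers, and the plate is square to the picture. Lowering and gripping.

Emit:
step_arm --steps '[{"xyz":[0,0,0.5],"turn":[0,0,0],"gripper":1},{"xyz":[0,0,0.5],"turn":[0,0,0],"gripper":1},{"xyz":[0,0,0.5],"turn":[0,0,0],"gripper":1},{"xyz":[0,0,0.5],"turn":[0,0,0],"gripper":1},{"xyz":[0,0,0.25],"turn":[0,0,0],"gripper":1},{"xyz":[0,0,0],"turn":[0,0,0],"gripper":1},{"xyz":[0,0,0],"turn":[0,0,0],"gripper":-1},{"xyz":[0,0,0],"turn":[0,0,0],"gripper":-1},{"xyz":[0,0,0],"turn":[0,0,0],"gripper":-1},{"xyz":[0,0,0],"turn":[0,0,0],"gripper":-1},{"xyz":[0,0,0],"turn":[0,0,0],"gripper":-1},{"xyz":[0,0,0],"turn":[0,0,0],"gripper":-1},{"xyz":[0,0,0],"turn":[0,0,0],"gripper":-1},{"xyz":[0,0,0],"turn":[0,0,0],"gripper":-1},{"xyz":[0,0,0],"turn":[0,0,0],"gripper":-1},{"xyz":[0,0,0],"turn":[0,0,0],"gripper":-1}]' --squeeze 50

```text
time_s: 4.23
position: [0.6083, -0.0278, 0.1907]
tool_rot: [[-0.275, -0.961, 0.001], [-0.961, 0.275, -0.0], [0.0, -0.001, -1.0]]
ft_force: [-0.9, 0.1, 4.5]
grip_width: 0.0103
```

Emit:
step_arm --steps '[{"xyz":[0,0,-0.15],"turn":[0,0,0],"gripper":-1},{"xyz":[0,0,-0.25],"turn":[0,0,0],"gripper":-1},{"xyz":[0,0,-0.25],"turn":[0,0,0],"gripper":-1},{"xyz":[0,0,-0.25],"turn":[0,0,0],"gripper":-1},{"xyz":[0,0,-0.25],"turn":[0,0,0],"gripper":-1},{"xyz":[0,0,-0.25],"turn":[0,0,0],"gripper":-1},{"xyz":[0,0,-0.25],"turn":[0,0,0],"gripper":-1},{"xyz":[0,0,-0.25],"turn":[0,0,0],"gripper":-1},{"xyz":[0,0,-0.25],"turn":[0,0,0],"gripper":-1},{"xyz":[0,0,-0.25],"turn":[0,0,0],"gripper":-1},{"xyz":[0,0,-0.25],"turn":[0,0,0],"gripper":-1},{"xyz":[0,0,-0.25],"turn":[0,0,0],"gripper":-1},{"xyz":[0,0,-0.25],"turn":[0,0,0],"gripper":-1},{"xyz":[0,0,-0.25],"turn":[0,0,0],"gripper":-1},{"xyz":[0,0,0],"turn":[0,0,0],"gripper":-1},{"xyz":[0,0,0],"turn":[0,0,0],"gripper":-1}]'

```text
time_s: 5.57
position: [0.6082, -0.0277, 0.3267]
tool_rot: [[-0.275, -0.961, 0.001], [-0.961, 0.275, -0.0], [-0.0, -0.001, -1.0]]
ft_force: [0.3, -0.5, -1.4]
grip_width: 0.0105
```

Run:
```python
from h import *
from rig import cams
from go import go
go([.429,.335,.325])
i=cams.camera_info("scene");im,d=cams.get_image("scene");E,K=i["extrinsics"],[i["fx"],i["fy"],i["cx"],i["cy"]]
W=world(d,E,K)
m=(W[...,2]>.1)&(W[...,2]<.3)&(np.hypot(W[...,0]-.608,W[...,1]+.027)<.03)
for a in np.arange(.13,.3,.02):
    k=m&(abs(W[...,2]-a)<.01); print(a.round(2),k.sum(),W[k].mean(0).round(4) if k.any() else "")
m=(np.hypot(W[...,0]-.429,W[...,1]-.335)<.06)&(W[...,2]>.1)&(W[...,2]<.12);print("beaker scene",rect(W[m]))
f=np.load("top0.npz");V=world(f["d"],f["E"],f["K"]);m=(np.hypot(V[...,0]-.429,V[...,1]-.335)<.06)&(V[...,2]>.104)&(V[...,2]<.12);print("beaker top",rect(V[m]))
cv2.imwrite("pics/s1.png",cv2.resize(im[80:310,180:470],None,fx=2.6,fy=2.6)[:,:,::-1])
```

```text
t 5.5667 pos [ 0.6082 -0.0277  0.3267] F [ 0.33 -0.48 -1.37] w 0.0105
units xyz [-7.488  6.799  0.042] turn [-0.011  0.    -0.001]
0.13 0 
0.15 0 
0.17 0 
0.19 29 [ 0.61   -0.0247  0.1905]
0.21 32 [ 0.6104 -0.0255  0.21  ]
0.23 31 [ 0.6099 -0.0246  0.231 ]
0.25 33 [ 0.6103 -0.0251  0.2494]
0.27 34 [ 0.6102 -0.0246  0.2703]
0.29 36 [ 0.6103 -0.0245  0.2892]
beaker scene (array([428.4, 335.5]), array([70.8, 70.4]), 54.36)
beaker top (array([429. , 335.5]), array([70.5, 69.6]), 90.0)
```

View pics/s1.png

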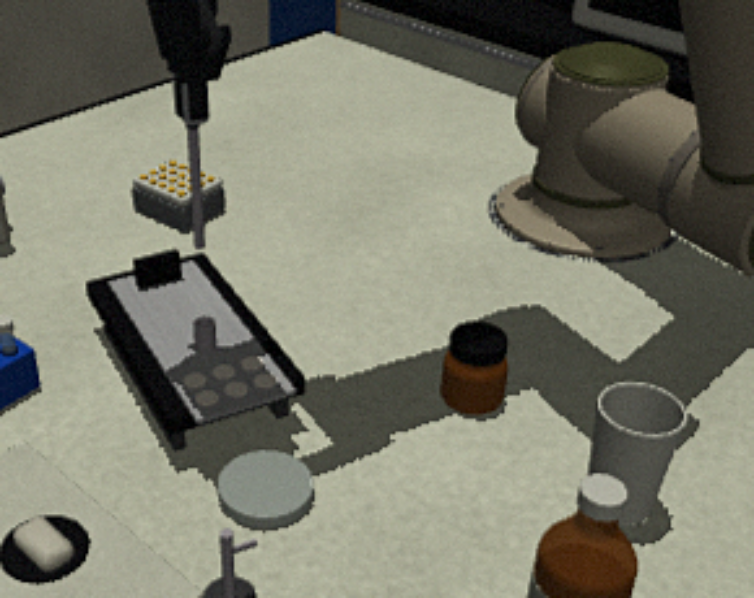

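Emit:
step_arm --steps '[{"xyz":[-0.2,0.18,0],"turn":[0,0,0],"gripper":-1},{"xyz":[-0.44,0.4,0],"turn":[0,0,0],"gripper":-1},{"xyz":[-0.44,0.4,0],"turn":[0,0,0],"gripper":-1},{"xyz":[-0.44,0.4,0],"turn":[0,0,0],"gripper":-1},{"xyz":[-0.44,0.4,0],"turn":[0,0,0],"gripper":-1},{"xyz":[-0.44,0.4,0],"turn":[0,0,0],"gripper":-1},{"xyz":[-0.44,0.4,0],"turn":[0,0,0],"gripper":-1},{"xyz":[-0.44,0.4,0],"turn":[0,0,0],"gripper":-1},{"xyz":[-0.44,0.4,0],"turn":[0,0,0],"gripper":-1},{"xyz":[-0.44,0.4,0],"turn":[0,0,0],"gripper":-1},{"xyz":[-0.44,0.4,0],"turn":[0,0,0],"gripper":-1},{"xyz":[-0.44,0.4,0],"turn":[0,0,0],"gripper":-1},{"xyz":[-0.44,0.4,0],"turn":[0,0,0],"gripper":-1},{"xyz":[-0.44,0.4,0],"turn":[0,0,0],"gripper":-1},{"xyz":[-0.44,0.4,0],"turn":[0,0,0],"gripper":-1},{"xyz":[-0.44,0.4,0],"turn":[0,0,0],"gripper":-1},{"xyz":[-0.44,0.4,0],"turn":[0,0,0],"gripper":-1},{"xyz":[-0.25,0.22,0],"turn":[0,0,0],"gripper":-1},{"xyz":[0,0,0],"turn":[0,0,0],"gripper":-1},{"xyz":[0,0,0],"turn":[0,0,0],"gripper":-1}]'

```text
time_s: 7.28
position: [0.4282, 0.3355, 0.3259]
tool_rot: [[-0.273, -0.962, -0.001], [-0.962, 0.273, -0.001], [0.001, 0.001, -1.0]]
ft_force: [0.3, -0.9, -0.6]
grip_width: 0.0108
```

```bash
python3 go.py .4287 .3355 .153
```

```text
t 7.2833 pos [0.4282 0.3355 0.3259] F [ 0.29 -0.93 -0.62] w 0.0108
units xyz [-4.000e-03 -1.300e-02  4.321e+00] turn [ 0.008 -0.009  0.019]
```

Emit:
step_arm --steps '[{"xyz":[0,0,0.35],"turn":[0,0,0],"gripper":-1},{"xyz":[0,0,0.35],"turn":[0,0,0],"gripper":-1},{"xyz":[0,0,0.35],"turn":[0,0,0],"gripper":-1},{"xyz":[0,0,0.35],"turn":[0,0,0],"gripper":-1},{"xyz":[0,0,0.35],"turn":[0,0,0],"gripper":-1},{"xyz":[0,0,0.35],"turn":[0,0,0],"gripper":-1},{"xyz":[0,0,0.35],"turn":[0,0,0],"gripper":-1},{"xyz":[0,0,0.35],"turn":[0,0,0],"gripper":-1},{"xyz":[0,0,0.35],"turn":[0,0,0],"gripper":-1},{"xyz":[0,0,0.35],"turn":[0,0,0],"gripper":-1},{"xyz":[0,0,0.35],"turn":[0,0,0],"gripper":-1},{"xyz":[0,0,0.25],"turn":[0,0,0],"gripper":-1},{"xyz":[0,0,0.15],"turn":[0,0,0],"gripper":-1},{"xyz":[0,0,0.05],"turn":[0,0,0],"gripper":-1},{"xyz":[0,0,0],"turn":[0,0,0],"gripper":-1},{"xyz":[0,0,0],"turn":[0,0,0],"gripper":-1}]'

```text
time_s: 8.62
position: [0.4293, 0.335, 0.1548]
tool_rot: [[-0.275, -0.961, 0.001], [-0.961, 0.275, 0.0], [-0.001, -0.001, -1.0]]
ft_force: [-0.3, 0.3, -0.0]
grip_width: 0.0111
```

Emit:
step_arm --steps '[{"xyz":[0,0,0.05],"turn":[0,0,0],"gripper":-1},{"xyz":[0,0,0.04],"turn":[0,0,0],"gripper":-1},{"xyz":[0,0,0],"turn":[0,0,0],"gripper":-1},{"xyz":[0,0,0],"turn":[0,0,0],"gripper":-0.6},{"xyz":[0,0,0],"turn":[0,0,0],"gripper":-0.5},{"xyz":[0,0,0],"turn":[0,0,0],"gripper":-0.4},{"xyz":[0,0,0],"turn":[0,0,0],"gripper":-0.2},{"xyz":[0,0,0],"turn":[0,0,0],"gripper":0},{"xyz":[0,0,0],"turn":[0,0,0],"gripper":0.3},{"xyz":[0,0,0],"turn":[0,0,0],"gripper":0.6},{"xyz":[0,0,0],"turn":[0,0,0],"gripper":1},{"xyz":[0,0,0],"turn":[0,0,0],"gripper":1},{"xyz":[0,0,0],"turn":[0,0,0],"gripper":1},{"xyz":[0,0,0],"turn":[0,0,0],"gripper":1}]'

```text
time_s: 9.78
position: [0.429, 0.3351, 0.1507]
tool_rot: [[-0.275, -0.961, -0.0], [-0.961, 0.275, -0.0], [0.0, 0.0, -1.0]]
ft_force: [0.2, -0.4, -1.3]
grip_width: 0.0856
```

Emit:
step_arm --steps '[{"xyz":[0,0,-0.2],"turn":[0,0,0],"gripper":1},{"xyz":[0,0,-0.3],"turn":[0,0,0],"gripper":1},{"xyz":[0,0,-0.4],"turn":[0,0,0],"gripper":1},{"xyz":[0,0,-0.4],"turn":[0,0,0],"gripper":1},{"xyz":[0,0,-0.4],"turn":[0,0,0],"gripper":1},{"xyz":[0,0,-0.4],"turn":[0,0,0],"gripper":1},{"xyz":[0,0,-0.4],"turn":[0,0,0],"gripper":1},{"xyz":[0,0,0],"turn":[0,0,0],"gripper":1},{"xyz":[0,0,0],"turn":[0,0,0],"gripper":1}]'

```text
time_s: 10.53
position: [0.429, 0.3352, 0.2513]
tool_rot: [[-0.275, -0.961, 0.002], [-0.961, 0.275, 0.001], [-0.001, -0.001, -1.0]]
ft_force: [0.1, 0.3, 0.2]
grip_width: 0.0853
```

Run:
```python
from h import *
from rig import cams
from go import go
go([.5713,-.1567,.26])
im,d=cams.get_image("scene")
i=cams.camera_info("scene");W=world(d,i["extrinsics"],[i["fx"],i["fy"],i["cx"],i["cy"]])
m=(np.hypot(W[...,0]-.429,W[...,1]-.335)<.09)&(W[...,2]>.1)&(W[...,2]<.112);print("beaker",rect(W[m]))
m=(np.hypot(W[...,0]-.429,W[...,1]-.335)<.09)&(W[...,2]>.13)&(W[...,2]<.2);print("rod top",m.sum(),W[m].mean(0) if m.any() else 0,W[m][:,2].max() if m.any() else 0)
cv2.imwrite("pics/s2.png",cv2.resize(im[110:360,200:480],None,fx=2.2,fy=2.2)[:,:,::-1])
```

```text
t 10.5333 pos [0.429  0.3352 0.2513] F [0.15 0.31 0.17] w 0.0853
units xyz [10.846 -6.798 -0.216] turn [-0.016  0.014 -0.001]
beaker (array([428.2, 335. ]), array([72.6, 69.7]), 30.74)
rod top 115 [0.43288641 0.33705146 0.15513304] 0.17552619111247697
```

View pics/s2.png

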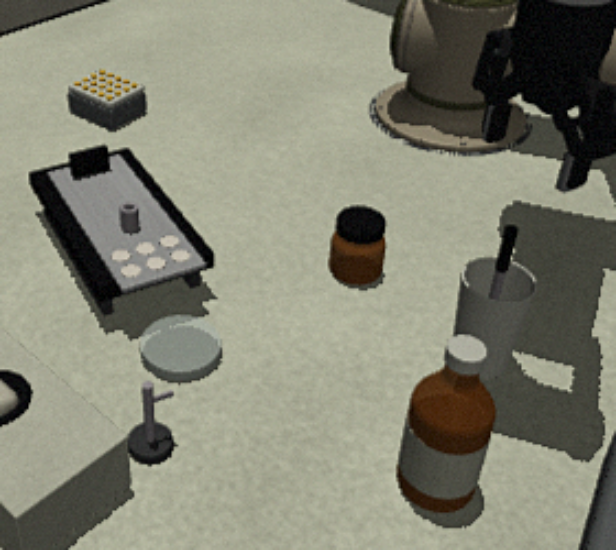

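The rod now stands in the upright beaker (top at about (510, 232) in the crop), and everything else is in place. Going to the handle.

Emit:
step_arm --steps '[{"xyz":[0.3,-0.19,0],"turn":[0,0,0],"gripper":1},{"xyz":[0.61,-0.38,0],"turn":[0,0,0],"gripper":1},{"xyz":[0.61,-0.38,0],"turn":[0,0,0],"gripper":1},{"xyz":[0.61,-0.38,0],"turn":[0,0,0],"gripper":1},{"xyz":[0.61,-0.38,0],"turn":[0,0,0],"gripper":1},{"xyz":[0.61,-0.38,0],"turn":[0,0,0],"gripper":1},{"xyz":[0.61,-0.38,0],"turn":[0,0,0],"gripper":1},{"xyz":[0.61,-0.38,0],"turn":[0,0,0],"gripper":1},{"xyz":[0.61,-0.38,0],"turn":[0,0,0],"gripper":1},{"xyz":[0.61,-0.38,0],"turn":[0,0,0],"gripper":1},{"xyz":[0.61,-0.38,0],"turn":[0,0,0],"gripper":1},{"xyz":[0.61,-0.38,0],"turn":[0,0,0],"gripper":1},{"xyz":[0.61,-0.38,0],"turn":[0,0,0],"gripper":1},{"xyz":[0.61,-0.38,0],"turn":[0,0,0],"gripper":1},{"xyz":[0.61,-0.38,0],"turn":[0,0,0],"gripper":1},{"xyz":[0.61,-0.38,0],"turn":[0,0,0],"gripper":1},{"xyz":[0.61,-0.38,0],"turn":[0,0,0],"gripper":1},{"xyz":[0.61,-0.38,0],"turn":[0,0,0],"gripper":1},{"xyz":[0.18,-0.15,0],"turn":[0,0,0],"gripper":1},{"xyz":[0,0,0],"turn":[0,0,0],"gripper":1}]'

```text
time_s: 12.25
position: [0.5713, -0.1588, 0.249]
tool_rot: [[-0.277, -0.961, -0.002], [-0.961, 0.277, 0.001], [-0.0, 0.002, -1.0]]
ft_force: [0.2, -0.5, -0.6]
grip_width: 0.0857
```

```bash
cat > look.py <<'E'
from h import *
from rig import cams
from go import go
import sys
a=np.radians(74.05);X=np.array([np.cos(a),np.sin(a),0]);Y=np.array([-X[1],X[0],0]);S=np.array([.5947,-.0750,0])
def look(n):
    i=cams.camera_info(n);im,d=cams.get_image(n)
    W=world(d,i["extrinsics"],[i["fx"],i["fy"],i["cx"],i["cy"]]);L=np.stack([(W-S)@X,(W-S)@Y,W[...,2]],-1)
    return im,W,L
def pk(L,x0,x1,y0,y1,z0,z1):
    return (L[...,0]>x0)&(L[...,0]<x1)&(L[...,1]>y0)&(L[...,1]<y1)&(L[...,2]>z0)&(L[...,2]<z1)
E
python3 - <<'E'
from look import *
go([.5713,-.1567,.2])
for n in ("wrist","top"):
    im,W,L=look(n)
    m=pk(L,-.12,-.05,-.045,.045,.085,.11);print(n,"handle",m.sum(),rect(W[m]) if m.sum()>20 else 0,L[m].mean(0) if m.any() else 0)
    m=pk(L,.2,.4,-.075,-.055,.05,.08);print("finger",m.sum(),L[m].mean(0).round(4) if m.any() else 0)
    m=pk(L,.155,.2,-.1,.1,.045,.08);print("beyond",m.sum())
    m=pk(L,-.14,.16,-.075,.075,.056,.073)&(W[...,2]>.05);br=im.mean(-1)>(75);k=m&br;print("bright plate",k.sum(),rect(L[k]))
    cv2.imwrite(f"pics/{n}3.png",im[:,:,::-1])
E
```

```text
t 12.25 pos [ 0.5713 -0.1588  0.249 ] F [ 0.22 -0.46 -0.61] w 0.0857
units xyz [-0.05   0.014  1.225] turn [ 0.029  0.004 -0.034]
wrist handle 1080 (array([ 570.9, -157.1]), array([13.7, 50.4]), 74.08) [-0.08565806 -0.00153526  0.09819576]
finger 0 0
beyond 0
bright plate 31924 (array([9.8, 0.2]), array([140.2, 281. ]), 89.87)
top handle 15 0 [-0.09025406 -0.00765326  0.09733404]
finger 11 [ 0.3042 -0.0685  0.065 ]
beyond 0
bright plate 2120 (array([ 18.9, -10.5]), array([261.5, 121.3]), 0.05)
```

View pics/wrist3.png

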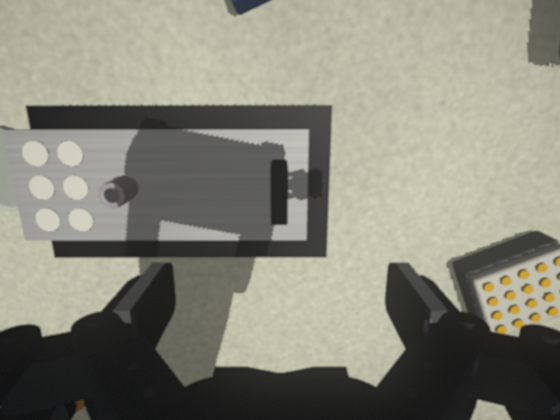

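Handle top is at (280, 192) in the picture, measured at (0.571, -0.157), square with the jaws. Descending on it.

Emit:
step_arm --steps '[{"xyz":[-0.05,0.0,0.25],"turn":[0.03,0,-0.03],"gripper":1},{"xyz":[0,0,0.5],"turn":[0,0,0],"gripper":1},{"xyz":[0,0,0.5],"turn":[0,0,0],"gripper":1},{"xyz":[0,0,0.5],"turn":[0,0,0],"gripper":1},{"xyz":[0,0,0.5],"turn":[0,0,0],"gripper":1},{"xyz":[0,0,0.5],"turn":[0,0,0],"gripper":1},{"xyz":[0,0,0.5],"turn":[0,0,0],"gripper":1},{"xyz":[0,0,0.25],"turn":[0,0,0],"gripper":1},{"xyz":[0,0,0.2],"turn":[0,0,0],"gripper":1},{"xyz":[0,0,0],"turn":[0,0,0],"gripper":1},{"xyz":[0,0,0],"turn":[0,0,0],"gripper":1}]'

```text
time_s: 13.27
position: [0.5723, -0.1547, 0.1033]
tool_rot: [[-0.272, -0.962, 0.003], [-0.962, 0.272, -0.001], [0.0, -0.003, -1.0]]
ft_force: [-0.2, -0.2, 0.4]
grip_width: 0.0853
```

```bash
python3 go.py .571 -.157 .090
```

```text
t 13.2667 pos [ 0.5723 -0.1547  0.1033] F [-0.24 -0.18  0.43] w 0.0853
units xyz [0.063 0.016 0.333] turn [-0.039 -0.001  0.036]
```

Emit:
step_arm --steps '[{"xyz":[0.05,0.0,0.1],"turn":[-0.03,0,0.03],"gripper":1},{"xyz":[0,0,0.12],"turn":[0,0,0],"gripper":1},{"xyz":[0,0,0.11],"turn":[0,0,0],"gripper":1},{"xyz":[0,0,0],"turn":[0,0,0],"gripper":1},{"xyz":[0,0,0],"turn":[0,0,0],"gripper":1},{"xyz":[0,0,0],"turn":[0,0,0],"gripper":1}]'

```text
time_s: 13.77
position: [0.5716, -0.1571, 0.0896]
tool_rot: [[-0.275, -0.961, 0.0], [-0.961, 0.275, -0.0], [-0.0, -0.0, -1.0]]
ft_force: [-0.1, -0.0, 0.2]
grip_width: 0.0854
```

```bash
python3 go.py .571 -.157 .090
```

```text
t 13.7667 pos [ 0.5716 -0.1571  0.0896] F [-0.14 -0.04  0.23] w 0.0854
units xyz [ 0.002  0.015 -0.01 ] turn [-0.002 -0.    -0.002]
```

Emit:
step_arm --steps '[{"xyz":[0,0,0],"turn":[0,0,0],"gripper":-1},{"xyz":[0,0,0],"turn":[0,0,0],"gripper":-1},{"xyz":[0,0,0],"turn":[0,0,0],"gripper":-1},{"xyz":[0,0,0],"turn":[0,0,0],"gripper":-1},{"xyz":[0,0,0],"turn":[0,0,0],"gripper":-1},{"xyz":[0,0,0],"turn":[0,0,0],"gripper":-1},{"xyz":[0,0,0],"turn":[0,0,0],"gripper":-1},{"xyz":[0,0,0],"turn":[0,0,0],"gripper":-1},{"xyz":[0,0,0],"turn":[0,0,0],"gripper":-1},{"xyz":[0,0,0],"turn":[0,0,0],"gripper":-1},{"xyz":[0,0,0],"turn":[0,0,0],"gripper":-1},{"xyz":[0,0,0],"turn":[0,0,0],"gripper":-1}]' --squeeze 90

```text
time_s: 14.77
position: [0.5717, -0.1572, 0.0898]
tool_rot: [[-0.275, -0.961, 0.001], [-0.961, 0.275, -0.0], [0.0, -0.001, -1.0]]
ft_force: [-1.6, -0.7, 4.8]
grip_width: 0.0128
```

Emit:
step_arm --steps '[{"xyz":[-0.05,0,0],"turn":[0,0,0],"gripper":-1},{"xyz":[-0.15,0,0],"turn":[0,0,0],"gripper":-1},{"xyz":[-0.15,0,0],"turn":[0,0,0],"gripper":-1},{"xyz":[-0.15,0,0],"turn":[0,0,0],"gripper":-1},{"xyz":[-0.15,0,0],"turn":[0,0,0],"gripper":-1},{"xyz":[-0.1,0,0],"turn":[0,0,0],"gripper":-1},{"xyz":[0,0,0],"turn":[0,0,0],"gripper":-1},{"xyz":[0,0,0],"turn":[0,0,0],"gripper":-1}]'

```text
time_s: 15.43
position: [0.5802, -0.1281, 0.0898]
tool_rot: [[-0.275, -0.962, 0.001], [-0.962, 0.275, -0.0], [-0.0, -0.001, -1.0]]
ft_force: [1.1, -0.4, 5.6]
grip_width: 0.0124
```

```bash
python3 -c "
from look import *
go(S+X*(-.085+.1545)+[0,0,.0896])"
```

```text
t 15.4333 pos [ 0.5802 -0.1281  0.0898] F [ 1.08 -0.35  5.63] w 0.0124
units xyz [-3.114  0.017  0.005] turn [-0.015  0.003  0.001]
```

Emit:
step_arm --steps '[{"xyz":[-0.1,0,0],"turn":[0,0,0],"gripper":-1},{"xyz":[-0.2,0,0],"turn":[0,0,0],"gripper":-1},{"xyz":[-0.2,0,0],"turn":[0,0,0],"gripper":-1},{"xyz":[-0.2,0,0],"turn":[0,0,0],"gripper":-1},{"xyz":[-0.2,0,0],"turn":[0,0,0],"gripper":-1},{"xyz":[-0.2,0,0],"turn":[0,0,0],"gripper":-1},{"xyz":[-0.2,0,0],"turn":[0,0,0],"gripper":-1},{"xyz":[-0.2,0,0],"turn":[0,0,0],"gripper":-1},{"xyz":[-0.2,0,0],"turn":[0,0,0],"gripper":-1},{"xyz":[-0.2,0,0],"turn":[0,0,0],"gripper":-1},{"xyz":[-0.2,0,0],"turn":[0,0,0],"gripper":-1},{"xyz":[-0.2,0,0],"turn":[0,0,0],"gripper":-1},{"xyz":[-0.1,0,0],"turn":[0,0,0],"gripper":-1},{"xyz":[0,0,0],"turn":[0,0,0],"gripper":-1},{"xyz":[0,0,0],"turn":[0,0,0],"gripper":-1}]'

```text
time_s: 16.68
position: [0.6065, -0.0357, 0.0898]
tool_rot: [[-0.275, -0.962, 0.001], [-0.962, 0.275, 0.0], [-0.001, -0.001, -1.0]]
ft_force: [0.3, 0.4, 5.7]
grip_width: 0.0125
```

```bash
cat > chk.py <<'E'
from look import *
go([.5717+.1545*X[0],-.1572+.1545*X[1],.0898])
for n in ("scene","top"):
    im,W,L=look(n)
    m=pk(L,.29,.32,-.074,-.060,.05,.08);print(n,"finger",m.sum(),np.median(L[m],0).round(4) if m.any() else 0)
    m=pk(L,.145,.34,-.056,.06,.05,.08)
    k=m&(L[...,0]>.2);A=np.c_[L[k][:,:2],np.ones(k.sum())];c=np.linalg.lstsq(A,L[k][:,2],rcond=None)[0];print("plane slope",c.round(4),"n",k.sum())
    # front edge per lateral bin, and long-edge positions
    e=[(np.sort(L[k&(abs(L[...,1]-b)<.004)][:,0])[-3:].mean().round(4) if (k&(abs(L[...,1]-b)<.004)).sum()>5 else None) for b in (-.045,-.035,-.02,0,.02,.035)]
    print("front edge",e)
    r=pk(L,.17,.26,-.08,.08,.055,.08);print("lat",rect(L[r]) )
    cv2.imwrite(f"pics/{n}{sys.argv[1]}.png",cv2.resize(im[150:340,180:460] if n=="scene" else im[100:260,170:400],None,fx=2.7,fy=2.7)[:,:,::-1])
E
python3 chk.py A
```

```text
t 16.6833 pos [ 0.6065 -0.0357  0.0898] F [0.27 0.43 5.66] w 0.0125
units xyz [-0.703  0.002  0.   ] turn [-0.012  0.007  0.001]
scene finger 17 [ 0.3045 -0.0673  0.0648]
plane slope [-0.0136  0.0053  0.0693] n 1169
front edge [np.float64(0.2768), np.float64(0.2768), np.float64(0.277), np.float64(0.2768), np.float64(0.2772), np.float64(0.2767)]
lat (array([215.1,  -0. ]), array([102.4,  89.9]), 89.91)
top finger 10 [ 0.3038 -0.0673  0.0658]
plane slope [0.0013 0.0025 0.0656] n 1384
front edge [np.float64(0.2758), np.float64(0.2756), np.float64(0.2758), np.float64(0.2764), np.float64(0.2759), np.float64(0.2758)]
lat (array([215. ,  -1.3]), array([101.5,  89.8]), 89.98)
```

View pics/sceneA.png

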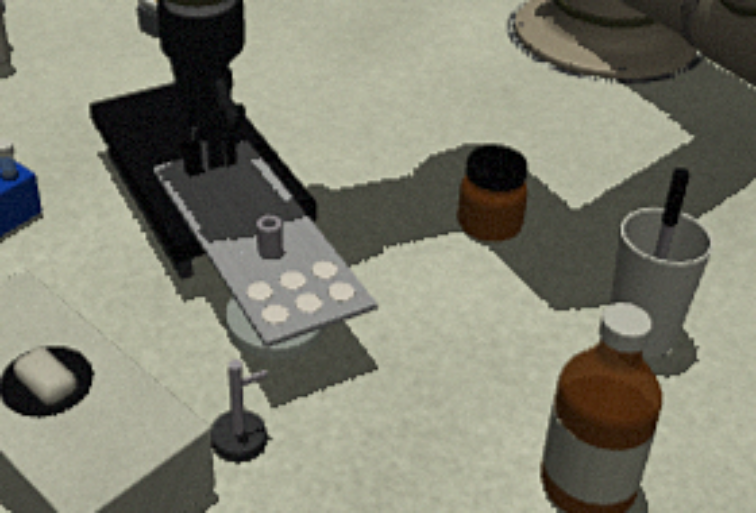

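The plate is level and centred, its front corner at about (267, 345) and the pointer finger at (262, 375). 28 mm remain.

Emit:
step_arm --steps '[{"xyz":[-0.06,0,0],"turn":[0,0,0],"gripper":-1},{"xyz":[-0.1,0,0],"turn":[0,0,0],"gripper":-1},{"xyz":[-0.12,0,0],"turn":[0,0,0],"gripper":-1},{"xyz":[-0.12,0,0],"turn":[0,0,0],"gripper":-1},{"xyz":[-0.12,0,0],"turn":[0,0,0],"gripper":-1},{"xyz":[-0.1,0,0],"turn":[0,0,0],"gripper":-1},{"xyz":[-0.08,0,0],"turn":[0,0,0],"gripper":-1},{"xyz":[0,0,0],"turn":[0,0,0],"gripper":-1},{"xyz":[0,0,0],"turn":[0,0,0],"gripper":-1},{"xyz":[0,0,0],"turn":[0,0,0],"gripper":-1}]'

```text
time_s: 17.62
position: [0.6141, -0.0094, 0.0898]
tool_rot: [[-0.275, -0.961, 0.001], [-0.961, 0.275, -0.001], [0.0, -0.001, -1.0]]
ft_force: [-0.3, -2.4, 5.4]
grip_width: 0.0123
```

```bash
python3 chk.py B
```

```text
t 17.6167 pos [ 0.6141 -0.0094  0.0898] F [-0.28 -2.42  5.37] w 0.0123
units xyz [-0.018  0.005  0.001] turn [-0.012 -0.003 -0.002]
scene finger 18 [ 0.3045 -0.0678  0.0643]
plane slope [-0.0144  0.0045  0.0698] n 1622
front edge [np.float64(0.3042), np.float64(0.3049), np.float64(0.3045), np.float64(0.3045), np.float64(0.3048), np.float64(0.3048)]
lat (array([215. ,  -0.6]), array([ 89.7, 101.6]), 0.16)
top finger 10 [ 0.3036 -0.0672  0.0637]
plane slope [ 0.001  -0.0021  0.0657] n 1805
front edge [np.float64(0.303), np.float64(0.3037), np.float64(0.3031), np.float64(0.3036), np.float64(0.3028), np.float64(0.3036)]
lat (array([215. ,  -1.2]), array([ 90. , 100.7]), 0.03)
```

View pics/topB.png

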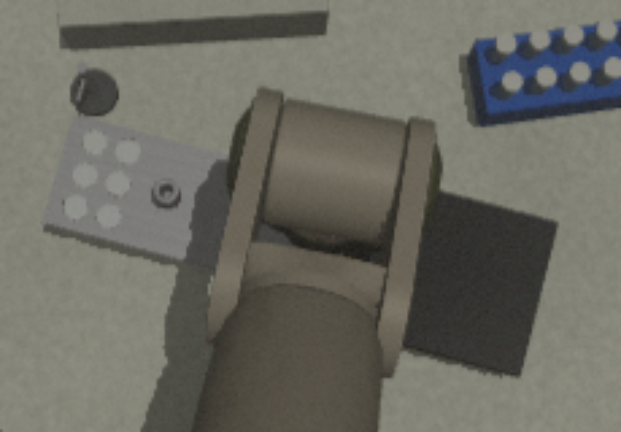

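The front edge, from (78, 115) to (45, 225), lines up with the finger at (80, 90). Both cameras agree to about 1 mm. I'll check the rod and bystanders once more, then hand in.

Run:
```python
from look import *
from rig import order,env
im,W,L=look("scene")
D=lambda c,r:np.hypot(W[...,0]-c[0],W[...,1]-c[1])<r
m=D((.429,.335),.09)&(W[...,2]>.13);print("rod",m.sum(),W[m].mean(0).round(3),W[m][:,2].max().round(3))
m=D((.429,.335),.09)&(W[...,2]>.1)&(W[...,2]<.113);print("beaker",rect(W[m]))
m=D((.408,.149),.06)&(W[...,2]>.07);print("jar",rect(W[m]))
ok=W[m].size>0
s=env.observe();print(s["qvel"].round(2),s["grip_width"],s["ft_force"])
order.close_job()
```

```text
rod 115 [0.433 0.337 0.155] 0.176
beaker (array([427.9, 336. ]), array([70.6, 72. ]), 54.17)
jar (array([393. , 156.3]), array([118.8,  85.8]), 62.67)
[ 0.05  0.04 -0.09  0.04 -0.03 -0.11] 0.012448777775204633 [ 0.18470696 -3.07335349  5.12299439]
the job is handed in; nothing more can be done
```

I pulled the lock rod, stood it in the beaker and let go, then slid the plate about 154 mm out to the pointer. I handed the job in with the handle still gripped at 90 N, at about 18 s; no verdict was reported.

Last checks:
- **Front edge:** at about 303.3 mm in the top camera (pointer 303.6 mm) and 304.6 mm in the scene camera (pointer 304.5 mm). Both are within 1 mm of lined up.
- **Plate:** about 1 mm off the centre line, under 3 mrad from the stand's direction, and top face at about 66 mm, its resting height. The top camera shows it level. The scene camera shows a slope of about 0.014 rad, so the two disagree slightly, but both are well inside the limit.
- **Rod and beaker:** the rod stands in the upright beaker, its top about 176 mm above the bench. The beaker has not moved by more than about 1 mm.
- **Bystanders:** they looked undisturbed in the pictures I viewed. The final jar measurement was unusable because it picked up other points, probably the arm, so I did not confirm the jar numerically. I did not re-measure the dish, tip box, bottle or rack.

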